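# Load the shrink tunnel and turn its heat fully up

### The job

Slide the small carton that waits in the infeed lane of the blue shrink tunnel through the yellow spring gate, upright, far enough that both leaves swing shut behind it. Then, with the gate shut, turn the black heat dial on the orange control box clockwise to its end stop and leave it there. Do not disturb the other things on the bench.

Things in the scene. Friction and masses are not known exactly. Their poses are not given: they have to be found in the camera images.
- tunnel: Blue bench shrink tunnel with a steel floor plate and infeed lane before it, fixed. Origin: in the gate plane, mid-lane, at bench height; z up, +x is the way in (level, towards the oven), +y to the left of that. Floor plate 6 mm thick, x from -230 to +230 mm, 200 mm wide. Nothing is overhead from x = -230 to +225 mm: a tool may push through the gate and be lifted out of the bay.
- entry (a point): mid-lane at the outer end of the entry guides (tunnel x = -110 mm), on the plate. Guides 45 mm high above the plate, 124 mm apart inside, from tunnel x = -110 to -10 mm, flaring outwards to x = -155 mm
- bay (a point): mid-lane behind the gate (tunnel x = 130 mm), on the plate: where the carton's centre may come to rest. Open-topped bay, walls 45 mm high above the plate, 156 mm apart inside
- mouth (a point): mid-lane in the oven's front (tunnel x = 230 mm), on the plate: mouth 156 mm wide, its top 130 mm above the bench. Oven 290 mm deep, 320 mm wide, 190 mm high, exhaust collar to 215 mm
- gate (a point): middle of the gate, on the top of the floor plate (6 mm above the bench); axes as tunnel
- leaf_left (a joint): yellow gate leaf on the left, rad: 0 shut (cannot open outwards), to 1.6 as it swings inwards. Upright plate 70 mm wide, 5 mm thick, top 70 mm above bench, hinged on a vertical axis at tunnel x = 0, y = 74 mm; light spring, 0.03 (shut) to 0.08 N m. It can shut once the carton's rear is over 72 mm beyond the gate plane; a tool in the bay can hold it open.
- leaf_right (a joint): the same, mirrored, hinged at y = -74 mm
- carton: small brown carton, closed and rigid, 110 mm long (its x), 90 mm wide (its y), 75 mm high, 0.25 to 0.5 kg. Origin: centre of its underside; z up, +x roughly towards the gate. It stands on the floor plate before the gate.
- control_box: orange control box, fixed, 150 mm (x) by 170 mm (y), 40 mm high; origin: centre of its underside, z up. The dial is on its top; the red dot beside it marks the end stop to turn to.
- dial (a joint): black heat dial, rad: 0 low, grows as it turns clockwise seen from above, end stop (maximum) at 2.6. Stays where left; friction 0.10 N m. Disc of radius 38 mm (top 49 mm above the bench) with an upright bar grip across it, 100 mm long, 14 mm wide, from 49 to 81 mm above the bench; it can be gripped, or pushed sideways near one end.
- dial_axis (a point): on the dial's vertical axis at the top of the bar, 81 mm above the bench; turns with the dial, x along the bar to the pointer end, z up
- dial_pointer (a point): pointer end of the bar (white line on top), 48 mm from the axis, 81 mm above the bench
- tape_roll: bystander: beige tape roll lying flat, 110 mm across, 48 mm high; origin: middle of its underside
- glue_bottle: bystander: yellow bottle with red cap, standing, 64 mm across, 170 mm high; origin: middle of its underside
- wrench: bystander: steel wrench, 180 mm, lying
- parts_bin: bystander: open red bin 120 x 160 mm, 70 mm high; origin: middle of its underside
- mug: bystander: blue mug, 80 mm across, 90 mm high; origin: middle of its underside
Not all that is in view belongs to the job. Leave any pink or purple look-alike of the carton alone.

How it is judged:
On the way, in this order (a step that is already met when the one before it is completed fails the run):
1. the carton, standing on the floor plate, is pushed through the gate, holding both leaves open (x of carton in the frame of tunnel between -0.01 and 0.11 m and y of carton in the frame of tunnel between -0.05 and 0.05 m and z of carton in the frame of tunnel below 0.02 m and value of joint each of leaf_left, leaf_right above 0.5 rad), for 0.1 s.
2. the carton is in the bay and both leaves are shut behind it (x of carton in the frame of tunnel between 0.115 and 0.4 m and y of carton in the frame of tunnel between -0.05 and 0.05 m and z of carton in the frame of tunnel below 0.02 m and angle between carton's own z axis and vertical below 0.15 rad and value of joint each of leaf_left, leaf_right below 0.12 rad), for 0.2 s.
3. the dial is at its clockwise end stop (value of joint dial above 2.5 rad), for 0.2 s.
At the end, for the whole second after the job is handed in: The carton stands upright (within 0.15 rad) and at rest in the bay or the oven's mouth, its centre 115 to 400 mm beyond the gate plane and within 50 mm of mid-lane; both gate leaves are shut (below 0.12 rad) and the dial is at its clockwise end stop (2.5 rad or more of 2.6) (all of step 2 and linear speed of carton below 0.02 m/s and value of joint dial above 2.5 rad); the robot touches nothing.
It fails at once if another thing on the bench is moved more than 40 mm (distance of any of tape_roll, glue_bottle, wrench, parts_bin, mug from where it was at the start of the episode above 0.04 m).
It fails at once if the carton is tipped over (angle between carton's own z axis and vertical above 0.6 rad).
It also fails if it takes over 59 s, if anything falls off the work surface, if the arm or the gripper's body presses on something with over 40 N, if the wrist force passes 120 N, or if a joint passes its speed limit or range.

### The arm

A 6-joint arm with a two-finger parallel gripper is mounted at the origin on the work surface. World frame = base frame: x ahead of the robot, y to its left, z up, the work surface at z = 0. Lengths are in m, angles in rad, forces in N, time in s.
With the tool pointing down it reaches from about 0.25 to 0.775 m from the base axis. Payload 4 kg.
Tool frame: the origin (TCP) lies on the centre line of the jaws, within the pads' length; the fingertips stand 22 mm ahead of it and the grasp point (between the pads) lies 3 mm ahead of it; z points along the fingers, y is the line along which they close (so a half turn about z gives the same grasp; the last joint's range is limited). The gripper opens to 85 mm and grips with 20 to 120 N. Pads are 22 mm wide; open, the fingers measure 114 mm over their backs; the gripper's body (76 mm by 85 mm) begins 54 mm behind the grasp point. The pads swing forward as they close: fully open they stand 13 mm farther back than shut.
Start: joints at [-0.103, 0.087, 1.371, -0, 1.684, -0.103], TCP at [0.55, -0, 0.253] pointing down, gripper open.
Joint ranges: [-3.1, 3.1], [-0.76, 2.03], [0.27, 2.55], [-1.08, 4.22], [0.17, 2.65], [-2.57, 2.57]. Speed limits (rad/s): [2.79, 2.79, 3.14, 3.14, 3.14, 3.14].

### API

Orientations are given as a unit quaternion [w, x, y, z].
In Python, from cell import arm gives the robot as it stands. The module is installed in compiled form; this text tells all that it offers. Calls block until the motion is done:
- arm.reach(position, orientation): joint-space move of the TCP to a pose.
- arm.servo_line(position, rotation=None, vel=0.15, contact_N=None): straight line of the TCP; rotation=None keeps the orientation; vel is the mean speed in m/s. With contact_N (N) it stops when the force on the tool has changed by that much, and returns True; else False.
- arm.set_joints(angles): joint-space move.
- arm.open_gripper() and arm.grab(f_grip=None): open the fingers fully, or close them until they stop; f_grip is the grip in N (None keeps the last).
- arm.dwell(seconds).
- arm.inverse_kinematics(position, orientation): joint angles nearest the present ones, or None.
- arm.get_state(): the state.
- arm.capture(name): name is "scene" or "side" or "wrist"; returns a dict with "img" (384x512x3 uint8, red, green, blue), "mtx" (3x3 intrinsics, pixels), "dist" ([k1, k2, p1, p2, k3] as OpenCV has them; the pictures are not rectified), "world_from_camera" (4x4, takes a point from camera to world coordinates); the wrist camera has in their place "T_tool_cam" (4x4, takes a point from camera to tool coordinates, whose origin is the TCP and whose axes are the flange's). Camera axes: x right, y up, looking along -z (the intrinsics and any distortion apply to the point x, -y, -z); pixel columns grow to the right and rows downward; lengths in m; the calibration is good to about 2 mm. A picture is of the moment at which its call begins: read the wrist's pose just before it. There is no depth.
A pose or a line that the arm cannot do raises arm.PlanningError and nothing moves.
- arm.sign_off(): hands the job in; it is judged then, once.
Trained networks look in the newest picture that a camera, given by its name, has taken for a name from the list of things; names that differ only in an ending like _2 or _b are one class to them, and where a whole thing is asked for, a point or a joint stands for the part that bears it (a point fixed in the world has none). Each returns a list of dicts, best first, with "score" (0 to 1); they miss things now and then, are a little off and sometimes report something else, mostly with a low value. They report only what shows in the picture. A call takes as long as a camera call. They do not tell look-alikes from the thing itself.
- arm.masks_of(camera, query): "region" (384x512 bool, what is visible of it) and "bbox" ([centre column, centre row, width, height] in pixels, round what is visible of it).
The state is a dict: "time": time; "qpos": joint angles; "dq": joint speeds; "joint_torque": joint torques, N m; "eef_pos": TCP position; "ee_rot": TCP orientation; "wrist_force": force on the tool from outside, world axes, zero at the start; "wrist_torque": the same for the moment, N m; "width": opening from 0.0 (shut) to 1.0 (fully open); "grasp_force": force on a finger pad.
Only numpy, scipy, OpenCV 4.12 (cv2) and the standard library are available. Lean on these libraries where they do the work, as an engineer would, in place of code of your own. Each camera call takes 0.05 s, during which the arm holds its last target. There are 200 camera calls.

## Working session

There is one attempt and no reset: what is moved stays moved. The work goes in short steps, each a Python script; the robot and the scene stay as the last script left them, time stands still between calls to the robot, and variables do not carry over. Pictures are saved under pics/ and viewed, at most 10 in all, crops included, and the job is handed in when it is done.

```bash
mkdir -p pics; cat > h.py <<'E'
import numpy as np, cv2
from cell import arm
def save(c,n):
    cv2.imwrite(f'pics/{n}.png',cv2.cvtColor(c['img'],cv2.COLOR_RGB2BGR))
E
python3 - <<'E'
from h import *
import pickle
d={}
for n in ['scene','side']:
    c=arm.capture(n); d[n]=c; save(c,n+'0'); print(n,c['mtx'].tolist(),c['dist'],c['world_from_camera'].round(3).tolist())
    for q in ['tunnel','carton','control_box','dial','leaf_left','tape_roll','glue_bottle','wrench','parts_bin','mug']:
        print(q,[(round(r['score'],2),np.round(r['bbox']).tolist()) for r in arm.masks_of(n,q)][:3])
pickle.dump(d,open('d.pkl','wb'))
print(arm.get_state()['time'])
E
```

```text
scene [[384.47508637335693, 0.0, 260.1017940916605], [0.0, 384.47508637335693, 196.0603708555304], [0.0, 0.0, 1.0]] [-0.12254854  0.          0.          0.          0.        ] [[-0.426, -0.597, 0.679, 1.326], [0.905, -0.276, 0.325, 0.474], [-0.006, 0.753, 0.658, 0.885], [0.0, 0.0, 0.0, 1.0]]
tunnel [(0.79, [154.0, 178.0, 233.0, 131.0]), (0.52, [341.0, 226.0, 28.0, 26.0])]
carton [(0.74, [202.0, 138.0, 23.0, 30.0]), (0.73, [363.0, 180.0, 33.0, 42.0]), (0.72, [308.0, 186.0, 38.0, 34.0])]
control_box [(0.9, [338.0, 233.0, 62.0, 51.0]), (0.69, [235.0, 204.0, 40.0, 38.0]), (0.26, [191.0, 200.0, 9.0, 24.0])]
dial [(0.64, [340.0, 225.0, 29.0, 20.0])]
leaf_left [(0.72, [192.0, 199.0, 11.0, 20.0]), (0.41, [237.0, 270.0, 44.0, 42.0]), (0.38, [338.0, 233.0, 65.0, 56.0])]
tape_roll [(0.64, [237.0, 269.0, 46.0, 44.0]), (0.64, [345.0, 286.0, 72.0, 55.0])]
glue_bottle [(0.58, [294.0, 260.0, 25.0, 57.0])]
wrench [(0.67, [388.0, 278.0, 30.0, 48.0])]
parts_bin [(0.97, [345.0, 283.0, 72.0, 56.0])]
mug [(0.64, [174.0, 240.0, 34.0, 42.0])]
side [[469.8202658670064, 0.0, 249.17225087113283], [0.0, 469.8
[... 319 characters left out ...]
), (0.81, [276.0, 193.0, 44.0, 41.0]), (0.76, [140.0, 179.0, 36.0, 42.0])]
control_box [(0.8, [208.0, 150.0, 62.0, 49.0])]
dial [(0.59, [209.0, 144.0, 28.0, 16.0]), (0.43, [319.0, 216.0, 12.0, 18.0])]
leaf_left [(0.74, [321.0, 214.0, 16.0, 20.0])]
tape_roll [(0.98, [298.0, 149.0, 28.0, 32.0]), (0.49, [276.0, 194.0, 41.0, 39.0])]
glue_bottle [(0.84, [266.0, 125.0, 16.0, 47.0]), (0.7, [370.0, 281.0, 267.0, 201.0])]
wrench [(0.75, [198.0, 121.0, 34.0, 19.0]), (0.54, [370.0, 280.0, 265.0, 196.0])]
parts_bin [(0.89, [238.0, 116.0, 50.0, 45.0]), (0.53, [370.0, 280.0, 264.0, 195.0]), (0.23, [200.0, 121.0, 35.0, 18.0])]
mug [(0.83, [344.0, 176.0, 23.0, 37.0]), (0.75, [265.0, 125.0, 18.0, 43.0])]
1.1
```

```bash
python3 -c "
import cv2,numpy as np
a=cv2.imread('pics/scene0.png');b=cv2.imread('pics/side0.png')
cv2.imwrite('pics/scene0b.png',cv2.resize(a,(800,600)));cv2.imwrite('pics/side0b.png',cv2.resize(b,(800,600)))"
```

```text
(no output)
```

View pics/scene0b.png

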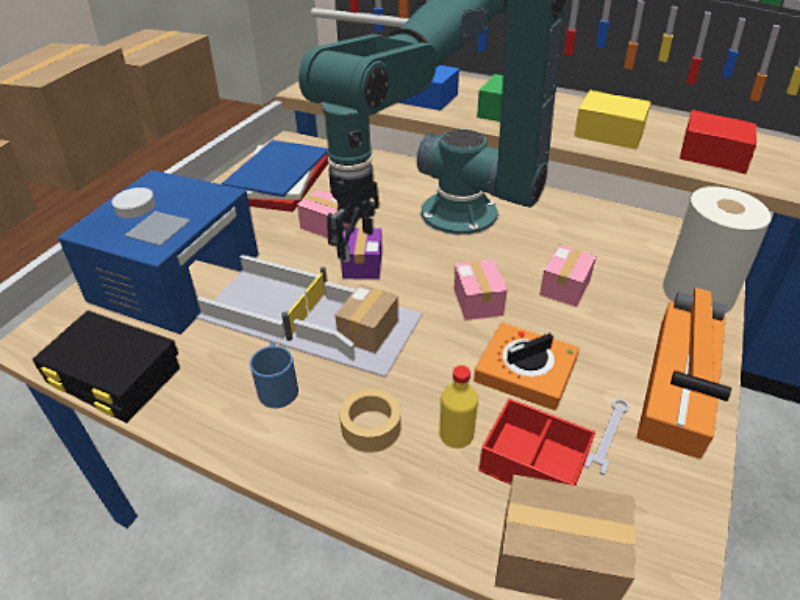

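View pics/side0b.png

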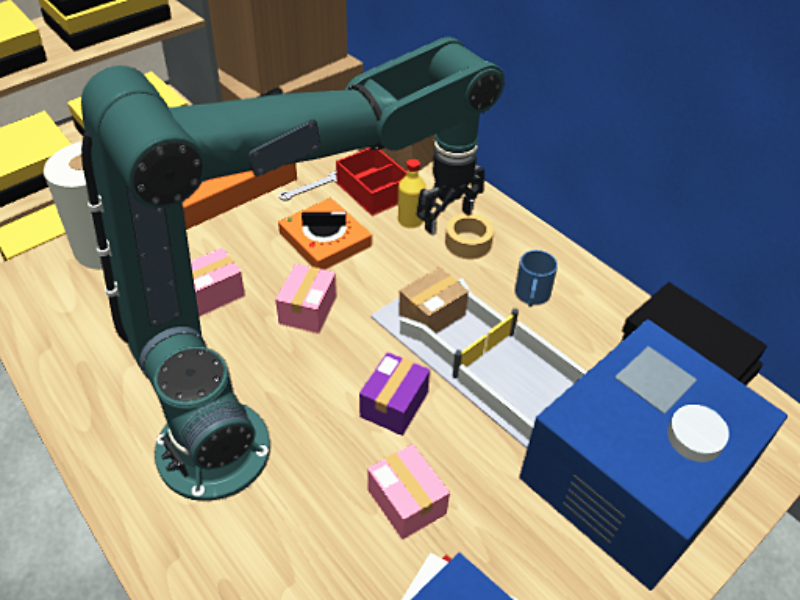

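The scene picture shows the lane running away from the carton (365,318) through the yellow gate (305,295) to the blue oven; the dial is at (530,350). The side picture shows the carton at (433,300), the gate at (487,340), and the dial at (325,225). I'll triangulate roughly first, then look from the wrist.

```bash
cat >> h.py <<'E'
def ray(c,uv,T=None):
    T=c['world_from_camera'] if T is None else T
    n=cv2.undistortPoints(np.array([[uv]],float),c['mtx'],c['dist'])[0,0]
    return T[:3,3],T[:3,:3]@np.array([n[0],-n[1],-1.])
def tri(rs):
    A=np.zeros((3,3));b=np.zeros(3)
    for o,d in rs:
        d=d/np.linalg.norm(d);P=np.eye(3)-np.outer(d,d);A+=P;b+=P@o
    x=np.linalg.solve(A,b)
    return x,max(np.linalg.norm((np.eye(3)-np.outer(d,d)/(d@d))@(x-o)) for o,d in rs)
def onz(r,z): o,d=r; return o+d*(z-o[2])/d[2]
def proj(c,P,T=None):
    T=c['world_from_camera'] if T is None else T
    q=(np.asarray(P).reshape(-1,3)-T[:3,3])@T[:3,:3]
    q=q*[1,-1,-1]
    return cv2.projectPoints(q,np.zeros(3),np.zeros(3),c['mtx'],c['dist'])[0][:,0]
E
python3 - <<'E'
from h import *
import pickle
d=pickle.load(open('d.pkl','rb'))
k=512/800
pts={'post_near_top':((322,271),(457,352)),'post_far_top':((288,317),(514,312)),
'plate_in_near':((421,316),(372,315)),'collar':((133,201),(698,432)),
'oven_top_c1':((163,172),(545,407)),'oven_far_in':((190,266),(649,322)),'oven_back_near':((163,172),(650,522)),'oven_in_near':((248,190),(537,408)),
'bar_tip_red':((550,341),(306,219)),'bar_other':((512,355),(345,217)),'box_cnr_left':((503,326),(318,264)),'reddot':((521,334),(312,244)),
'bottle_cap':((461,373),(413,165)),'mug':((273,358),(537,262)),'tape':((370,412),(469,230)),'bin':((537,440),(370,172))}
for n,(a,b) in pts.items():
    x,e=tri([ray(d['scene'],np.array(a)*k),ray(d['side'],np.array(b)*k)]); print(n,x.round(3),round(e,4))
E
```

```text
post_near_top [ 0.458 -0.147  0.073] 0.0012
post_far_top [ 0.617 -0.137  0.07 ] 0.0034
plate_in_near [0.43  0.08  0.002] 0.0004
collar [ 0.556 -0.576  0.205] 0.0007
oven_top_c1 [ 0.445 -0.456  0.248] 0.0825
oven_far_in [ 0.679 -0.351  0.18 ] 0.0342
oven_back_near [ 0.396 -0.625  0.185] 0.0103
oven_in_near [ 0.399 -0.374  0.194] 0.0038
bar_tip_red [0.458 0.365 0.065] 0.0042
bar_other [0.529 0.31  0.069] 0.0033
box_cnr_left [0.415 0.258 0.027] 0.0035
reddot [0.435 0.304 0.041] 0.0008
bottle_cap [0.694 0.267 0.164] 0.0012
mug [ 0.742 -0.081  0.092] 0.0019
tape [0.743 0.12  0.043] 0.001
bin [0.688 0.412 0.061] 0.0028
```

```bash
cat >> h.py <<'E'
from scipy.spatial.transform import Rotation as R
def quat(yaw):  # tool down; tool y axis (closing) at world angle yaw
    y=np.array([np.cos(yaw),np.sin(yaw),0]);z=np.array([0,0,-1.]);x=np.cross(y,z)
    return R.from_matrix(np.c_[x,y,z]).as_quat(scalar_first=True)
def wrist():
    s=arm.get_state();c=arm.capture('wrist')
    T=np.eye(4);T[:3,:3]=R.from_quat(s['ee_rot'],scalar_first=True).as_matrix();T[:3,3]=s['eef_pos']
    c['world_from_camera']=T@c['T_tool_cam']; return c
E
python3 - <<'E'
from h import *
import pickle
s=arm.get_state(); print(s['ee_rot'],R.from_quat(s['ee_rot'],scalar_first=True).as_matrix().round(2).tolist())
q=s['ee_rot']
A=wrist(); 
arm.reach([0.50,0.0,0.40],q); B=wrist(); b=[(round(r['score'],2),np.round(r['bbox']).tolist()) for r in arm.masks_of('wrist','carton')]
arm.reach([0.47,0.24,0.36],q); C=wrist()
print(b,A['T_tool_cam'].round(3).tolist(),arm.get_state()['time'])
pickle.dump((A,B,C),open('w.pkl','wb'))
I=np.hstack([B['img'],C['img']])
cv2.imwrite('pics/w1.png',cv2.cvtColor(np.hstack([c['img'] for c in (B,)]),cv2.COLOR_RGB2BGR)); save(C,'w2')
E
```

```text
[6.72178305e-05 7.07097969e-01 7.07115590e-01 2.83258328e-05] [[-0.0, 1.0, 0.0], [1.0, 0.0, -0.0], [-0.0, 0.0, -1.0]]
[(0.96, [158.0, 220.0, 80.0, 72.0]), (0.87, [147.0, 48.0, 100.0, 91.0]), (0.78, [271.0, 159.0, 70.0, 59.0]), (0.58, [106.0, 277.0, 42.0, 33.0])] [[0.0, 0.959, 0.285, 0.073], [1.0, -0.0, 0.0, 0.0], [0.001, 0.285, -0.959, -0.121], [0.0, 0.0, 0.0, 1.0]] 2.9333
```

View pics/w1.png

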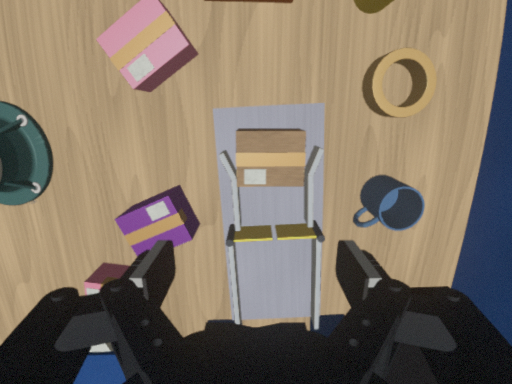

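View pics/w2.png

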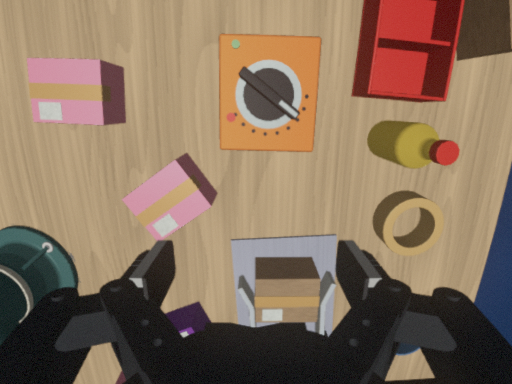

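The wrist views show the carton at (271,158) in w1 and the dial at (269,93) in w2, pointer end at (296,114) and red dot at (231,117). The carton looks wide across the lane, so I'll fit its pose numerically.

```bash
python3 - <<'E'
from h import *
import pickle
d=pickle.load(open('d.pkl','rb'));A,B,C=pickle.load(open('w.pkl','rb'))
r=lambda c,u:ray(c,u)
pB={'post_near':(231,228),'post_far':(318,223)}
for z,n,u in [(.006,'plateNL',(215,109)),(.006,'plateNR',(323,104))]: print(n,onz(r(B,u),z).round(3))
for n,u in [('plateL',(232,240)),('plateR',(335,235))]: print('C',n,onz(r(C,u),.006).round(3))
for n,u in [('rear bot L',(237,130)),('rear bot R',(305,129))]: print(n,onz(r(B,u),.006).round(3))
for n,u in [('rear top L',(236,153)),('rear top R',(305,153)),('front L',(238,187)),('front R',(305,186))]: print(n,onz(r(B,u),.081).round(3))
for n,u in [('axis',(268,95)),('ptr',(296,115)),('other',(241,73))]: print(n,onz(r(C,u),.081).round(3))
for n,u in [('bx1',(222,35)),('bx2',(321,38)),('bx3',(314,152)),('bx4',(220,151)),('dot',(231,117))]: print(n,onz(r(C,u),.04).round(3))
print('B/C tri carton rear top L', tri([r(B,(236,153)),r(C,(255,280))]), tri([r(B,(305,153)),r(C,(317,280))]),tri([r(B,(238,187)),r(C,(255,322))]))
c1=cv2.resize(A['img'][:, :],(800,600)); 
c2=cv2.resize(B['img'][90:250,190:350],(600,600),interpolation=cv2.INTER_CUBIC)
cv2.imwrite('pics/a.png',c1[:,:,::-1]);cv2.imwrite('pics/b.png',c2[:,:,::-1])
E
```

```text
plateNL [0.429 0.078 0.006]
plateNR [0.622 0.087 0.006]
C plateL [0.427 0.079 0.006]
C plateR [0.621 0.089 0.006]
rear bot L [0.467 0.041 0.006]
rear bot R [0.591 0.043 0.006]
rear top L [0.47  0.009 0.081]
rear top R [0.58  0.009 0.081]
front L [ 0.472 -0.047  0.081]
front R [ 0.582 -0.045  0.081]
axis [0.488 0.334 0.081]
ptr [0.527 0.307 0.081]
other [0.451 0.362 0.081]
bx1 [0.423 0.42  0.04 ]
bx2 [0.566 0.416 0.04 ]
bx3 [0.564 0.25  0.04 ]
bx4 [0.415 0.251 0.04 ]
dot [0.433 0.304 0.04 ]
B/C tri carton rear top L (array([0.46787836, 0.00087074, 0.02046316]), np.float64(0.0021219073829764753)) (array([0.59020288, 0.00068754, 0.02055904]), np.float64(0.00048641208512641116)) (array([ 0.47099599, -0.04760599,  0.07804211]), np.float64(0.0010014368847176436))
```

View pics/b.png

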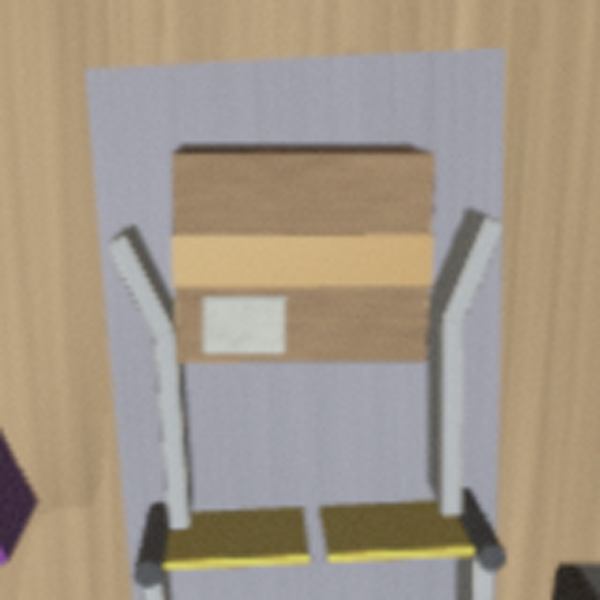

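```bash
python3 - <<'E'
from h import *
import pickle
A,B,C=pickle.load(open('w.pkl','rb'))
def cz(u,v,z): return onz(ray(B,(190+(u)/3.75-.5+.13,90+v/3.75-.5+.13)),z)
P={n:cz(u,v,.081)[:2] for n,(u,v) in dict(rl=(174,152),rr=(433,153),fr=(430,361),fl=(178,361)).items()}
print({k:v.round(3).tolist() for k,v in P.items()})
pl=cz(88,72,.006)[:2];pr=cz(504,51,.006)[:2]
hn=cz(149,572,.0755); hf=cz(491,555,.0755)
ll=cz(163,566,.07);lr=cz(473,547,.07)
print('plate',pl,pr,'posts',hn,hf,'leaf tops',ll,lr)
yaw_pl=np.arctan2(*(pr-pl)[::-1]);print('plate yaw',np.degrees(yaw_pl),'post',np.degrees(np.arctan2(*(hf-hn)[:2][::-1])))
for g in [((180,527),(450,515)),((160,335),(452,310))]:
    a,b=[cz(*p,.051)[:2] for p in g];print('guide',a,b,np.linalg.norm(a-b))
c=sum(P.values())/4;print('carton',c,'yaw rear',np.degrees(np.arctan2(*(P['rr']-P['rl'])[::-1])),'front',np.degrees(np.arctan2(*(P['fr']-P['fl'])[::-1])))
# tunnel from plate + triangulated
y=np.array([np.cos(yaw_pl),np.sin(yaw_pl)]);x=np.array([y[1],-y[0]])
o=(pl+pr)/2+.230*x;o2=(ll+lr)[:2]/2;print('origin',o,o2)
print('carton in tunnel',(c-o)@x,(c-o)@y)
E
```

```text
{'rl': [0.471, 0.045], 'rr': [0.578, 0.045], 'fr': [0.581, -0.045], 'fl': [0.471, -0.045]}
plate [0.42513351 0.07793117] [0.62335661 0.08802488] posts [ 0.4546757  -0.14953239  0.0755    ] [ 0.61620145 -0.14093525  0.0755    ] leaf tops [ 0.46090009 -0.14909577  0.07      ] [ 0.60869292 -0.13934525  0.07      ]
plate yaw 2.915038416252127 post 3.0466683951769773
guide [ 0.46811413 -0.13729195] [ 0.60075461 -0.13102441] 0.13278847749982325
guide [ 0.46057092 -0.04032244] [ 0.59582644 -0.02836165] 0.13578334240778384
carton [5.25220153e-01 4.42347955e-05] yaw rear -0.1136099610351654 front 0.020912240124275693
origin [ 0.53594172 -0.14672436] [ 0.5347965  -0.14422051]
carton in tunnel -0.1471239311640727 -0.003243768501380268
```

The carton stands 110 mm across the lane, centre at tunnel x −147 mm, y −3 mm, yawed −3° to the lane. It fits the 124 mm guides. The open gripper, squared to the lane, will push it with both fingers above the guides.

```bash
cat >> h.py <<'E'
TY=np.radians(2.95); ty=np.array([np.cos(TY),np.sin(TY)]); tx=np.array([ty[1],-ty[0]]); TO=np.array([.5355,-.1455])
def tun(x,y,z): return [*(TO+x*tx+y*ty),z]
E
python3 - <<'E'
from h import *
q=quat(TY)
arm.reach(tun(-.245,-.001,.20),q)
arm.servo_line(tun(-.245,-.001,.078),vel=.15)
r=[]
for x in (-.195,-.12,-.06):
    h=arm.servo_line(tun(x,-.001,.078),vel=.08,contact_N=20); s=arm.get_state(); r.append((x,h,np.round(s['wrist_force'],1).tolist(),np.round((np.array(s['eef_pos'][:2])-TO)@tx,3)))
    if h: break
print(r,s['time'])
c=arm.capture('scene'); c2=arm.capture('side')
i=np.hstack([cv2.resize(c['img'][130:270,100:280],(400,311)),cv2.resize(c2['img'][130:300,220:400],(400,311))])
cv2.imwrite('pics/p1.png',i[:,:,::-1])
E
```

```text
[(-0.195, False, [-0.6, -0.4, 0.1], np.float64(-0.195)), (-0.12, False, [-0.1, 0.4, 0.3], np.float64(-0.12)), (-0.06, False, [1.0, 0.9, 0.5], np.float64(-0.059))] 7.5417
```

View pics/p1.png

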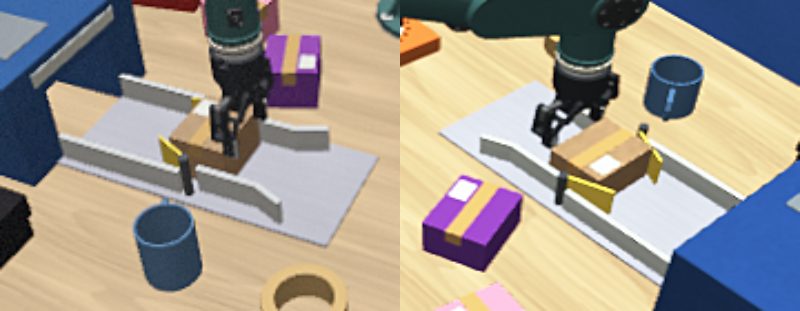

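The carton (215,135 left; 605,155 right) is square in the gate with both leaves being pushed open. Carrying on.

```bash
python3 - <<'E'
from h import *
r=[]
for x in (0.0,.05,.092):
    h=arm.servo_line(tun(x,-.001,.078),vel=.06,contact_N=15); s=arm.get_state(); r.append((x,h,np.round(s['wrist_force'],1).tolist(),np.round((np.array(s['eef_pos'][:2])-TO)@tx,3)))
    if h: break
print(r,s['time'])
if not h:
    arm.servo_line(tun(.088,-.001,.078),vel=.03)
    arm.servo_line(tun(.088,-.001,.20),vel=.12)
    arm.reach(tun(-.20,0,.33),quat(TY)); arm.dwell(.3)
c=arm.capture('scene'); c2=arm.capture('side');w=wrist();print(arm.get_state()['time'])
import pickle;pickle.dump((c,c2,w),open('p2.pkl','wb'))
i=np.hstack([cv2.resize(c['img'][130:270,100:280],(400,311)),cv2.resize(c2['img'][130:300,220:400],(400,311))])
i=np.vstack([i,cv2.resize(w['img'],(800,600))[311:600]*0+cv2.resize(w['img'],(800,600))[150:439]])
cv2.imwrite('pics/p2.png',i[:,:,::-1])
E
```

```text
[(0.0, False, [-0.4, -0.5, -0.4], np.float64(0.0)), (0.05, False, [-0.7, 0.8, -0.1], np.float64(0.051)), (0.092, False, [0.1, 0.9, 0.2], np.float64(0.092))] 10.625
13.725
```

View pics/p2.png

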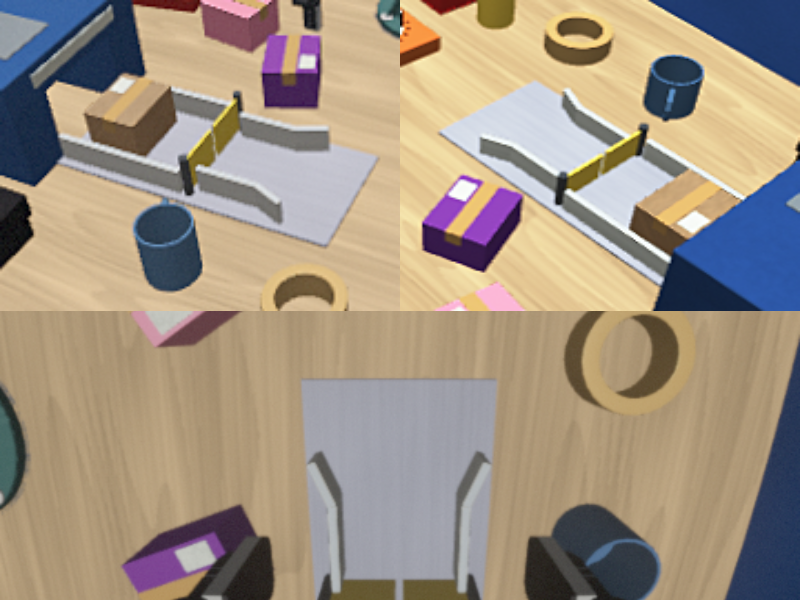

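The gate is shut with the carton upright in the bay (upper left (130,113), clear of the leaves). Now the dial: pointer at −35°, end stop at about −151°.

```bash
python3 - <<'E'
from h import *
p=[.489,.3345,.078]; y0=np.radians(55)
arm.reach([p[0],p[1],.19],quat(y0))
print('descend hit',arm.servo_line(p,vel=.08,contact_N=10))
arm.grab(30); s=arm.get_state(); print(s['width'],s['grasp_force'],np.round(s['wrist_force'],1),s['time'])
log=[]
for a in list(range(20,101,20))+list(range(104,136,4)):
    arm.reach(p,quat(y0-np.radians(a))); s=arm.get_state()
    log.append((a,round(s['wrist_torque'][2],2),round(np.linalg.norm(s['wrist_force']),1)))
    if a>100 and abs(s['wrist_torque'][2])>.6: break
print(log,s['time'],s['width'])
E
```

```text
descend hit False
0.15801687446146434 31.625437438488007 [ 3.   3.7 -1.3] 17.125
[(20, np.float64(-0.11), np.float64(5.6)), (40, np.float64(-0.09), np.float64(6.0)), (60, np.float64(-0.11), np.float64(5.7)), (80, np.float64(-0.15), np.float64(4.4)), (100, np.float64(-0.04), np.float64(5.5)), (104, np.float64(-0.05), np.float64(5.6)), (108, np.float64(-0.12), np.float64(4.8)), (112, np.float64(-0.08), np.float64(5.8)), (116, np.float64(0.25), np.float64(5.5)), (120, np.float64(1.49), np.float64(5.8))] 20.5 0.15782041021973559
```

Torque jumped at 116–120°, so the end stop is reached. Release, back off and check.

```bash
python3 - <<'E'
from h import *
p=[.489,.3345,.078]; yw=np.radians(55-117)
arm.reach(p,quat(yw)); print(arm.get_state()['wrist_torque'][2])
arm.open_gripper(); arm.servo_line([p[0],p[1],.2],vel=.12)
arm.reach([.47,.24,.36],quat(0)); arm.dwell(.3)
w=wrist();c=arm.capture('scene');s=arm.get_state();print(s['time'],np.round(s['wrist_force'],1))
cv2.imwrite('pics/f.png',np.hstack([cv2.resize(w['img'][20:170,200:340],(400,429)),cv2.resize(c['img'][130:270,100:240],(400,429))])[:,:,::-1])
E
```

```text
0.48044211992093955
24.1333 [-0.3  0.1 -0.1]
```

View pics/f.png

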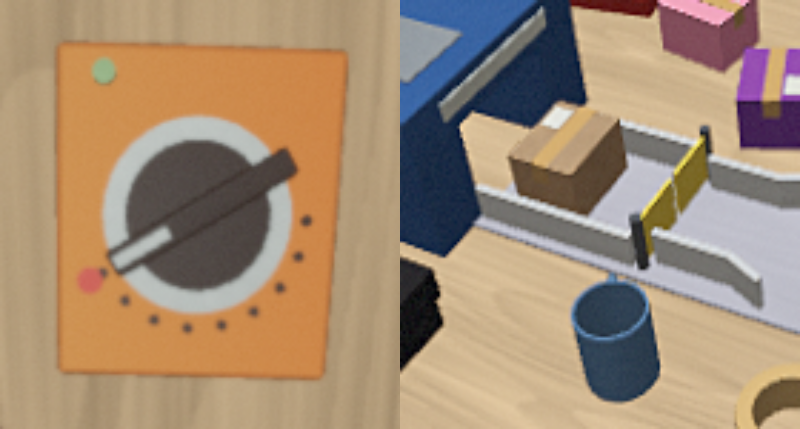

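The pointer (115,262) stands at the red dot, the gate is shut and the carton is upright in the bay. Handing in.

```bash
python3 -c "
from cell import arm
print(arm.sign_off())"
```

```text
the job is handed in; nothing more can be done
None
```

The carton is upright in the bay with both leaves shut behind it, the dial is at its clockwise end stop, and the job was handed in at about 24 s; the hand-in call returned no verdict.

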